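# Lay the ingot mould on the hot plate and key the heat on

## Task

The graphite ingot mould has been left standing on its long edge on the hot plate: tip it over with a light push so that it lies flat with the cavity facing up, and nudge it to the middle of the plate, without ever lifting it off the plate. Then take the round-headed key from the wooden key stand, push it fully into the key switch of the controller and turn it clockwise as far as it goes to switch the heat on. Leave the key in the switch and everything else, including the square-headed key, where it is.

Things in the scene. Friction and masses are not known exactly. Their poses are not given: they have to be found in the camera images.
- hotplate: fixed bench hot plate, grey steel housing 230 x 210 mm with a square bare aluminium plate 200 x 200 mm on top; overall 105 mm high (the plate's flat top, nothing stands above it). Origin: centre of its underside, on the bench; z up; x and y along the plate's sides. Its place and yaw vary
- plate_mid (a point): the middle of the hot plate's top face, 105 mm above the bench
- mould: graphite ingot mould, dark block 120 x 70 x 28 mm, 0.3 to 0.5 kg, with an open cavity 86 x 38 mm, 14 mm deep, in one large face; the other is plain. Starts standing on a 120 x 28 mm edge, 70 mm tall, near the middle of the plate, cavity facing sideways any way. Origin: centre of that edge face. x points out of the cavity (up when done), y along the 120 mm, z along the 70 mm (up at the start)
- mould_mid (a point): the centre of the mould's 120 x 70 x 28 mm block, 14 mm from either large face; same axes as the mould. The solid rim round the cavity is 17 mm wide at the ends and 16 mm along the long sides. Pushed level on the cavity side near its top edge, the mould goes over past about 22 degrees of lean and drops by itself onto its plain back, some 50 mm from where it stood
- station: fixed controller of the hot plate: grey box 110 mm (its x) x 140 mm (its y), top panel 70 mm above the bench; on the panel a key switch in a round steel bezel of diameter 46 mm, and two pilot lamps 14 mm high, 70 mm from the switch to its +y side and 25 mm either way in x. Origin: centre of its underside; the switch is 30 mm to its -y side, on the middle line
- lock_mouth (a point): the centre of the keyhole at the face of the turning core of the key switch, 80 mm above the bench. The keyhole is a vertical slot 14.4 x 6.2 mm, 30 mm deep, its mouth countersunk 2.6 mm wider all round over the first 4 mm; this point's x axis runs along the 14.4 mm length of the slot and turns with the core; z up. The key goes in either way round
- lock (a joint): angle of the core of the key switch: 0 = off (as it starts), grows as it turns clockwise seen from above, stop at 1.05 rad = on; it stays where it is left and takes about 0.06 N m. The key has about 0.2 rad of play in the slot, so turn the key some 1.25 rad to bring the core to its stop
- key_stand: fixed wooden block 150 mm (its x) x 56 mm x 40 mm high with two key slots 13.6 x 7.6 mm along its x axis, at -40 mm and +30 mm from its middle, a key standing in each, and two short steel punches at its +x end (66 mm above the bench). Origin: centre of its underside
- key: the heat key, 73 mm, 40 g, upright in either slot of the stand: steel blade 12 x 4 mm, 24 mm long, rounded tip, pointing down; shoulder 22 x 9 x 16 mm; black ROUND flat head, diameter 36 mm, 10 mm thick, centre 31 mm above the origin. Origin: on the axis at the shoulder's underside, which rests on the stand, and on the lock's face when fully in. x across blade and head, y across the 10 mm, z up
- other_key: another key in the other slot of the stand, the same but with a SQUARE-cornered head 36 mm wide and 30 mm tall; not to be moved. Origin and axes as for the heat key
- crucible: small pale round crucible, diameter 60 mm, 62 mm high, bystander; origin at the centre of its underside
- brush: wooden-handled brush 190 mm long lying on the bench, bystander
- beaker: empty glass beaker, diameter 72 mm, 110 mm high, behind the hot plate, bystander; origin at the centre of its underside
- jar: amber jar with white lid, diameter 70 mm, 85 mm high, bystander; origin at the centre of its underside
- tub: white lidded plastic tub, diameter 110 mm, 125 mm high, bystander; origin at the centre of its underside
- tongs: steel tongs 200 mm long lying flat on the bench behind the controller, bystander
Not all that is in view belongs to the job. Leave any pink or yellow look-alike of the key alone. What is shaped like the mould but yellow is not meant.

How it is judged:
On the way, in this order (a step that is already met when the one before it is completed fails the run):
1. the mould lies flat on its back in the middle of the hot plate, cavity up (angle between mould's own x axis and vertical below 0.08 rad and z of mould_mid in the frame of plate_mid between 0.009 and 0.019 m and horizontal distance between mould_mid and plate_mid below 0.018 m), for 0.2 s.
2. the round-headed key is fully in the key switch (distance between key and lock_mouth below 0.006 m and angle between key's own z axis and vertical below 0.15 rad), for 0.1 s.
3. the key switch is turned on (value of joint lock above 0.85 rad), for 0.2 s.
At the end, for the whole second after the job is handed in: The mould lies at rest flat on the hot plate (within 0.08 rad) with its cavity up and its centre within 18 mm of the plate's middle; the round-headed key is fully in the key switch (shoulder within 6 mm of the mouth) and the switch is on (lock above 0.85 of 1.05 rad) (all of step 1 and all of step 2 and value of joint lock above 0.85 rad and linear speed of each of mould, key below 0.02 m/s); the robot touches nothing.
It fails at once if the mould is lifted off the hot plate or falls from it (z of mould_mid in the frame of plate_mid above 0.055 m or z of mould_mid in the frame of plate_mid below 0 m).
It fails at once if the mould is knocked hard, not pushed lightly (it moves faster than 0.8 m/s) (linear speed of mould above 0.8 m/s).
It fails at once if a bystander (square-headed key, crucible, brush, beaker, jar, tub or tongs) is moved by more than 20 mm (distance of any of other_key, crucible, brush, beaker, jar, tub, tongs from where it was at the start of the episode above 0.02 m).
It also fails if it takes over 72 s, if anything falls off the work surface, if the arm or the gripper's body presses on something with over 40 N, if the wrist force passes 120 N, or if a joint passes its speed limit or range.

## Robot

A 6-joint arm with a two-finger parallel gripper is mounted at the origin on the work surface. World frame = base frame: x ahead of the robot, y to its left, z up, the work surface at z = 0. Lengths are in m, angles in rad, forces in N, time in s.
With the tool pointing down it reaches from about 0.325 to 0.9 m from the base axis. Payload 6.1 kg.
Tool frame: the origin (TCP) lies on the centre line of the jaws, within the pads' length; the fingertips stand 11 mm ahead of it and the grasp point (between the pads) lies 8 mm behind it; z points along the fingers, y is the line along which they close (so a half turn about z gives the same grasp; the last joint's range is limited). The gripper opens to 85 mm and grips with 20 to 120 N. Pads are 22 mm wide; open, the fingers measure 114 mm over their backs; the gripper's body (76 mm by 85 mm) begins 54 mm behind the grasp point. The pads swing forward as they close: fully open they stand 13 mm farther back than shut.
Start: joints at [-1.415, 0.22, 1.526, -0, 1.395, -0.126], TCP at [0.174, -0.6, 0.242] pointing down, gripper open.
Joint ranges: [-2.98, 2.98], [-0.91, 2.08], [0.09, 2.57], [-1.24, 4.39], [0.2, 2.65], [-2.68, 2.68]. Speed limits (rad/s): [2.57, 2.57, 3.01, 3.14, 3.14, 3.14].

## Interface

Orientations are given as a unit quaternion [x, y, z, w].
In Python, from cell import readout, eyes, order gives the robot as it stands.
- The arm moves only by the shell command python3 -m pendant 'ROWS' [FORCE]. ROWS is JSON, a list of rows, each an object with "linear": the shift along the world's x, y, z in cm, a list of three; "spin": the turn about the world's z in degrees; "gripper": the finger opening in cm, from 0 to 8.54. A call has 1 to 20 rows; each row shifts and turns the commanded pose from where the row before left it; what a row does not reach is not made up. A row lasts 1/10 s, in which the tool goes at most 50 mm and 8.59 degrees, less where a joint would pass 70% of its speed; a pose out of reach is approached as far as the arm can. A call is refused whole if a number of a shift passes 5 or a number of a turn 8.59, either way. A call with a gripper value outside its range is refused whole. The fingers move at their own pace and stop on an object; FORCE is the grip in N (left out, the last holds). Time passes only in rows, so rows that do not move let the fingers close. It gives the time, the measured TCP pose, the force, the opening and the grip force at its end, in the units of the state.
- readout.observe(): the state, without advancing time (a new reading comes with each control period).
- eyes.capture(name): name is "scene" or "side" or "wrist"; returns a dict with "image" (384x512x3 uint8, red, green, blue), "depth" (384x512 float32, m along the optical axis (not along the pixel's ray), 0 where there is no reading), "K" (3x3 intrinsics, pixels), "origin" and "orientation" of the camera in the world; the wrist camera has in their place "tool_from_camera" (4x4, takes a point from camera to tool coordinates, whose origin is the TCP and whose axes are the flange's). Camera axes: x right, y up, looking along -z (the intrinsics and any distortion apply to the point x, -y, -z); pixel columns grow to the right and rows downward; lengths in m; the calibration is good to about 2 mm. A picture is of the moment at which its call begins: read the wrist's pose just before it.
- order.job_done(): hands the job in; it is judged then, once.
Trained networks look in a picture, given as the dict that the camera call returned (one of the last four; its "shot" number tells which), for a name from the list of things; names that differ only in an ending like _2 or _b are one class to them, and where a whole thing is asked for, a point or a joint stands for the part that bears it (a point fixed in the world has none). Each returns a list of dicts, best first, with "conf" (0 to 1); they miss things now and then, are a little off and sometimes report something else, mostly with a low value. They report only what shows in the picture. A call takes as long as a camera call. They do not tell look-alikes from the thing itself.
- eyes.regions_of(picture, query): "pixels" (384x512 bool, what is visible of it) and "rect" ([left, top, right, bottom] in pixels, round what is visible of it).
The state is a dict: "t": time; "qpos": joint angles; "joint_vel": joint speeds; "joint_torque": joint torques, N m; "position": TCP position; "eef_rot": TCP orientation; "ft_force": force on the tool from outside, world axes, zero at the start; "moment": the same for the moment, N m; "gripper_width": finger opening in m; "grasp_force": force on a finger pad.
Only numpy, scipy, OpenCV 4.12 (cv2) and the standard library are available. Lean on these libraries where they do the work, as an engineer would, in place of code of your own. Each camera call takes 0.05 s, during which the arm holds its last target. There are 200 camera calls.

## Working session

There is one attempt and no reset: what is moved stays moved. The work goes in short steps, Python scripts to look and compute and a shell command to move; the robot and the scene stay as the last step left them, time stands still between calls to the robot, and variables do not carry over. Pictures are saved under pics/ and viewed, at most 10 in all, crops included, and the job is handed in when it is done.

```bash
mkdir -p pics
cat > h.py <<'E'
import numpy as np, cv2
from scipy.spatial.transform import Rotation as R
from cell import readout, eyes, order
def cap(name):
    s=readout.observe(); p=eyes.capture(name)
    if name=="wrist":
        T=np.eye(4);T[:3,:3]=R.from_quat(s["eef_rot"]).as_matrix();T[:3,3]=s["position"]
        p["T"]=T@np.array(p["tool_from_camera"])
    else:
        T=np.eye(4);T[:3,:3]=R.from_quat(p["orientation"]).as_matrix();T[:3,3]=p["origin"]; p["T"]=T
    return p
def cloud(p):
    d=p["depth"];K=np.array(p["K"]);v,u=np.mgrid[:384,:512]
    P=np.stack([(u-K[0,2])/K[0,0]*d,-(v-K[1,2])/K[1,1]*d,-d],-1)
    W=P@p["T"][:3,:3].T+p["T"][:3,3]; W[d==0]=np.nan
    return W
def save(img,fn,s=1): cv2.imwrite("pics/"+fn,cv2.resize(img[...,::-1],None,fx=s,fy=s,interpolation=cv2.INTER_CUBIC))
E
python3 - <<'E'
from h import *
ims=[]
for n in ["scene","side"]:
    p=cap(n);W=cloud(p);np.savez(n+".npz",W=W,img=p["image"],K=p["K"],T=p["T"])
    print(n,p["origin"])
    save(p["image"],n+".png",1.5)
    for q in ["hotplate","mould","station","lock_mouth","key_stand","key","other_key","crucible","beaker","jar","tub","brush","tongs"]:
        for r in eyes.regions_of(p,q)[:3]:
            w=W[r["pixels"]];print(q,round(r["conf"],2),r["rect"],np.nanmedian(w,0).round(3),np.nanmax(w[:,2]).round(3))
E
```

```text
scene [ 0.93892595 -0.68623434  1.20145432]
hotplate 0.57 [239.1, 124.5, 329.5, 203.2] [0.56  0.154 0.102] 0.114
mould 0.71 [260.6, 129.0, 302.0, 162.8] [0.519 0.201 0.148] 0.183
mould 0.63 [200.6, 121.1, 235.2, 157.8] [0.274 0.204 0.052] 0.079
station 0.71 [215.8, 206.2, 265.2, 263.5] [ 0.542 -0.102  0.07 ] 0.088
lock_mouth 0.64 [231.8, 232.0, 241.5, 239.9] [ 0.542 -0.11   0.08 ] 0.084
key_stand 0.75 [144.2, 275.2, 199.0, 327.5] [ 0.479 -0.342  0.04 ] 0.092
key_stand 0.35 [236.1, 118.9, 329.2, 207.1] [0.559 0.157 0.102] 0.114
key 0.59 [158.1, 322.3, 165.8, 340.9] [ 0.517 -0.433  0.062] 0.076
other_key 0.63 [151.8, 272.6, 165.3, 285.9] [ 0.432 -0.33   0.081] 0.088
crucible 0.65 [198.1, 178.3, 216.5, 201.0] [0.36  0.006 0.042] 0.067
beaker 0.58 [341.2, 166.6, 368.5, 202.8] [0.754 0.236 0.082] 0.12
jar 0.71 [236.2, 120.2, 328.6, 209.1] [0.556 0.158 0.102] 0.179
jar 0.7 [233.5, 315.3, 260.4, 351.3] [ 0.706 -0.339  0.083] 0.092
tub 0.73 [313.0, 93.3, 348.0, 135.9] [0.572 0.454 0.096] 0.134
brush 0.59 [150.6, 215.2, 208.6, 251.2] [ 0.345 -0.161  0.018] 0.025
tongs 0.84 [264.5, 251.2, 311.
[... 615 characters left out ...]
 -0.437  0.059] 0.074
key 0.67 [266.4, 303.8, 281.6, 319.0] [ 0.499 -0.343  0.074] 0.091
key 0.39 [273.8, 270.7, 275.5, 287.2] [ 0.532 -0.248  0.062] 0.073
other_key 0.73 [233.1, 306.6, 248.6, 321.2] [ 0.429 -0.332  0.074] 0.086
crucible 0.87 [185.1, 207.4, 205.1, 236.7] [ 0.359 -0.01   0.043] 0.064
beaker 0.86 [294.8, 140.1, 317.6, 179.2] [0.755 0.206 0.075] 0.111
jar 0.88 [335.9, 276.5, 371.2, 322.2] [ 0.689 -0.345  0.066] 0.088
jar 0.15 [221.9, 134.5, 257.6, 159.7] [0.515 0.198 0.142] 0.177
tub 0.89 [226.6, 106.8, 252.6, 136.6] [0.557 0.452 0.098] 0.173
brush 0.97 [170.5, 263.4, 239.7, 284.1] [ 0.34  -0.164  0.017] 0.024
tongs 0.63 [290.7, 236.2, 357.3, 244.6] [ 0.703 -0.112  0.007] 0.013
```

View pics/scene.png

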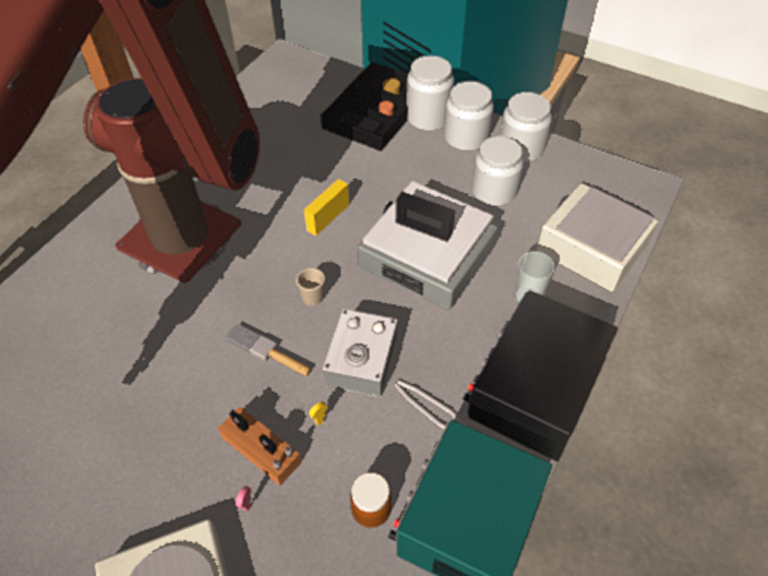

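Run:
```python
from h import *
def rect(P):
    (c,s,a)=cv2.minAreaRect(P.astype(np.float32)*1000); 
    b=cv2.boxPoints((c,s,a)); return np.round(c,1),np.round(s,1),round(a,1)
A={n:np.load(n+".npz") for n in ["scene","side"]}
for n,D in A.items():
    W=D["W"].reshape(-1,3);im=D["img"].reshape(-1,3).astype(int)
    def box(x0,x1,y0,y1,z0,z1): 
        m=(W[:,0]>x0)&(W[:,0]<x1)&(W[:,1]>y0)&(W[:,1]<y1)&(W[:,2]>z0)&(W[:,2]<z1);return m
    for nm,b in dict(plate=(.38,.7,.0,.32,.098,.114),mouldtop=(.42,.65,.08,.3,.165,.19),station=(.45,.63,-.19,0,.064,.075),stand=(.37,.58,-.42,-.27,.034,.044),bezel=(.5,.58,-.15,-.06,.076,.086)).items():
        m=box(*b);print(n,nm,m.sum(),rect(W[m][:,:2]),np.median(W[m],0).round(3))
# side crop composite
s=A["side"]["img"];c=A["scene"]["img"]
save(np.hstack([cv2.resize(s[260:372,215:305],(400,498),interpolation=2),cv2.resize(s[125:205,195:285],(396,498),interpolation=2)]),"crop1.png")
```

```text
scene plate 2323 (array([522.1, 216.4]), array([205.6, 202.9]), 87.8) [0.544 0.183 0.105]
scene mouldtop 362 (array([515.2, 207.3]), array([121.4,  38.1]), 0.5) [0.518 0.204 0.175]
scene station 1356 (array([532.8, -83.2]), array([111.8, 145.4]), 16.6) [ 0.534 -0.084  0.07 ]
scene stand 863 (array([ 465.2, -357.6]), array([106.4, 152.2]), 80.6) [ 0.47  -0.339  0.04 ]
scene bezel 157 (array([536.3, -99.8]), array([74.4, 73.1]), 87.6) [ 0.543 -0.114  0.08 ]
side plate 1500 (array([522.7, 214.9]), array([204.1, 199.9]), 87.8) [0.521 0.171 0.105]
side mouldtop 277 (array([514.8, 206.4]), array([119.8,  35.2]), 4.0) [0.514 0.202 0.174]
side station 1324 (array([533.7, -83.5]), array([111.4, 144. ]), 16.1) [ 0.528 -0.087  0.07 ]
side stand 1203 (array([ 468.9, -334.9]), array([ 57.8, 150. ]), 81.1) [ 0.466 -0.343  0.04 ]
side bezel 140 (array([ 524.6, -102.3]), array([42.4, 84.8]), 54.6) [ 0.542 -0.116  0.079]
```

View pics/crop1.png

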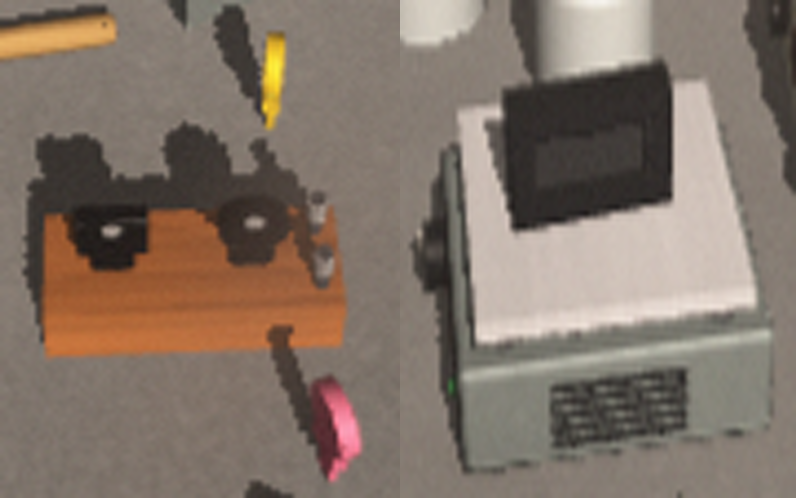

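Crop: the stand holds the square-headed key on the left (110,230) and the round one on the right (250,225). The yellow key (270,80) and the pink one (335,430) stand on the bench and are look-alikes. The black mould at scene (425,215) stands on the plate with its cavity facing the camera (-y). The yellow block at (327,207) is not the mould.

Run:
```python
from h import *
s=readout.observe();print(s["position"],R.from_quat(s["eef_rot"]).as_matrix().round(3).tolist(),s["gripper_width"])
for n in ["scene","side"]:
    W=np.load(n+".npz")["W"].reshape(-1,3)
    m=(W[:,0]>.42)&(W[:,0]<.62)&(W[:,1]>.1)&(W[:,1]<.28)&(W[:,2]>.115)&(W[:,2]<.168)
    P=W[m]; 
    c=P[:,1]; # robust line fit y=a x+b on outer rim: lowest y by x bins
    a=np.polyfit(P[:,0],P[:,1],1)
    for _ in range(5):
        r=P[:,1]-np.polyval(a,P[:,0]); k=(r<0.004)&(r>-.006); a=np.polyfit(P[k,0],P[k,1],1)
    print(n,"face yaw deg",np.degrees(np.arctan(a[0])),"y at .515",np.polyval(a,.515),P[:,0].min(),P[:,0].max(),k.sum(),len(P))
    z=[(round(h,3),np.percentile(P[(abs(P[:,2]-h)<.004)&(abs(P[:,0]-.515)<.05),1],10).round(4)) for h in np.arange(.12,.17,.01)];print(z)
    # key stand line: keys
    for nm,x0,x1 in [("round",.47,.53),("sq",.40,.46)]:
        m=(W[:,0]>x0)&(W[:,0]<x1)&(W[:,1]>-.38)&(W[:,1]<-.29)&(W[:,2]>.06)&(W[:,2]<.1)
        print(nm,W[m].mean(0),W[m].min(0),W[m].max(0),m.sum())
```

```text
[ 0.17382452 -0.60034913  0.24230505] [[0.961, 0.278, 0.0], [0.278, -0.961, 0.0], [0.0, 0.0, -1.0]] 0.08530799659899523
scene face yaw deg 2.6466306292499104 y at .515 0.19626762755495752 0.4530189056144596 0.5758980074240287 259 470
[(np.float64(0.12), np.float64(0.1939)), (np.float64(0.13), np.float64(0.1967)), (np.float64(0.14), np.float64(0.1982)), (np.float64(0.15), np.float64(0.1925)), (np.float64(0.16), np.float64(0.1939)), (np.float64(0.17), np.float64(0.1942))]
round [ 0.5030867  -0.34144192  0.07994153] [ 0.48168686 -0.36162442  0.06121314] [ 0.52976737 -0.33331108  0.09225612] 83
sq [ 0.43198197 -0.32915993  0.07872565] [ 0.41132722 -0.33471723  0.0603961 ] [ 0.44826178 -0.3197635   0.08805537] 83
side face yaw deg 2.930445154960113 y at .515 0.19505935243693664 0.45453065981670465 0.5753254864374455 276 532
[(np.float64(0.12), np.float64(0.1932)), (np.float64(0.13), np.float64(0.1971)), (np.float64(0.14), np.float64(0.1965)), (np.float64(0.15), np.float64(0.1938)), (np.float64(0.16), np.float64(0.1927)), (np.float64(0.17), np.float64(0.1921))]
round [ 0.50074258 -0.34387737  0.07628575] [ 0.48140012 -0.36480227  0.06024717] [ 0.52994364 -0.3307917   0.09097488] 172
sq [ 0.42915203 -0.33118196  0.07669697] [ 0.41226664 -0.33664651  0.06056978] [ 0.44655007 -0.32066968  0.08563928] 159
```

```bash
python3 -m pendant '[{"linear":[1.7,3.6,0],"spin":3.83,"gripper":5},{"linear":[1.7,3.6,0],"spin":3.83,"gripper":5},{"linear":[1.7,3.6,0],"spin":3.83,"gripper":5},{"linear":[1.7,3.6,0],"spin":3.83,"gripper":5},{"linear":[1.7,3.6,0],"spin":3.83,"gripper":5},{"linear":[1.7,3.6,0],"spin":3.83,"gripper":5},{"linear":[1.7,3.6,0],"spin":3.83,"gripper":5},{"linear":[1.7,3.6,0],"spin":3.83,"gripper":5},{"linear":[1.7,3.6,0],"spin":3.83,"gripper":5},{"linear":[1.7,3.6,0],"spin":3.83,"gripper":5},{"linear":[1.7,3.6,0],"spin":3.83,"gripper":5},{"linear":[1.7,3.6,0],"spin":3.83,"gripper":5},{"linear":[1.7,3.6,0],"spin":3.83,"gripper":5},{"linear":[1.7,3.6,0],"spin":3.83,"gripper":5},{"linear":[1.7,3.6,0],"spin":3.83,"gripper":5},{"linear":[1.7,3.6,0],"spin":3.83,"gripper":5},{"linear":[1.7,3.6,0],"spin":3.83,"gripper":5},{"linear":[1.7,3.6,0],"spin":3.83,"gripper":5},{"linear":[1.7,3.6,0],"spin":3.83,"gripper":5},{"linear":[1.7,3.6,0],"spin":3.83,"gripper":5}]'
```

```text
t: 3.4
position: [0.5143, 0.1214, 0.2425]
eef_rot: [0.689, 0.725, 0.0, 0.0]
ft_force: [-0.1, -0.3, 0.8]
gripper_width: 0.05
grasp_force: 0.0
```

```bash
python3 -m pendant '[{"linear":[0,0,-3.8]},{"linear":[0,0,-3.8]},{"linear":[0,2.5,0]},{"linear":[0,2,0]},{"linear":[0,0,0]},{"linear":[0,0.6,0]},{"linear":[0,0.6,0]},{"linear":[0,0.6,0]},{"linear":[0,0.6,0]}]'
python3 - <<'E'
from h import *
p=cap("side");W=cloud(p);save(p["image"][110:210,180:300],"a1.png",4)
E
```

```text
validation failed for argument at $[0]...
```

View pics/a1.png

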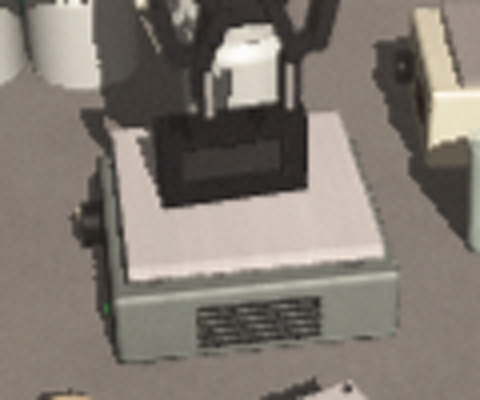

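The call was refused because each row needs all three fields. The picture shows the mould untouched at (230,155), with the open fingers above it at (210..290,90).

```bash
python3 -m pendant '[{"linear":[0,0,-3.8],"spin":0,"gripper":5},{"linear":[0,0,-3.8],"spin":0,"gripper":5},{"linear":[0,2.5,0],"spin":0,"gripper":5},{"linear":[0,2,0],"spin":0,"gripper":5},{"linear":[0,0,0],"spin":0,"gripper":5},{"linear":[0,0.6,0],"spin":0,"gripper":5},{"linear":[0,0.6,0],"spin":0,"gripper":5},{"linear":[0,0.6,0],"spin":0,"gripper":5},{"linear":[0,0.6,0],"spin":0,"gripper":5}]'
python3 - <<'E'
from h import *
for n in ["side","scene"]:
  W=cloud(cap(n)).reshape(-1,3)
  m=(W[:,0]>.45)&(W[:,0]<.58)&(W[:,1]>.14)&(W[:,1]<.32)&(W[:,2]>.115)&(W[:,2]<.145)
  P=W[m]
  for h in [.12,.13,.14]: 
    q=P[abs(P[:,2]-h)<.004]; print(n,h,len(q),np.percentile(q[:,1],[5,50,95]).round(4))
E
```

```text
t: 4.35
position: [0.514, 0.1887, 0.1666]
eef_rot: [0.69, 0.724, 0.0, 0.0]
ft_force: [0.1, -0.2, 1.3]
gripper_width: 0.0502
grasp_force: 0.4
side 0.12 141 [0.1923 0.1984 0.2123]
side 0.13 79 [0.1933 0.2089 0.2129]
side 0.14 78 [0.1946 0.2088 0.214 ]
scene 0.12 122 [0.1939 0.1998 0.2137]
scene 0.13 83 [0.1951 0.2086 0.217 ]
scene 0.14 53 [0.1961 0.2107 0.2193]
```

```bash
python3 -m pendant '[{"linear":[0,0.5,0],"spin":0,"gripper":5},{"linear":[0,0.5,0],"spin":0,"gripper":5},{"linear":[0,0.5,0],"spin":0,"gripper":5}]'
python3 - <<'E'
from h import *
for n in ["side","scene"]:
  W=cloud(cap(n)).reshape(-1,3)
  m=(W[:,0]>.45)&(W[:,0]<.58)&(W[:,1]>.14)&(W[:,1]<.32)&(W[:,2]>.110)&(W[:,2]<.145)
  P=W[m]
  for h in [.115,.12,.13,.14]: 
    q=P[abs(P[:,2]-h)<.004]; print(n,h,len(q),np.percentile(q[:,1],[5,50,95]).round(4))
E
```

```text
t: 4.75
position: [0.5138, 0.204, 0.1663]
eef_rot: [0.69, 0.724, 0.0, -0.0]
ft_force: [-0.1, -0.3, -0.6]
gripper_width: 0.0498
grasp_force: 0.0
side 0.115 61 [0.1944 0.1986 0.2027]
side 0.12 95 [0.1943 0.1994 0.2045]
side 0.13 133 [0.1987 0.2091 0.2194]
side 0.14 94 [0.2032 0.2182 0.2236]
scene 0.115 42 [0.1671 0.2004 0.2227]
scene 0.12 89 [0.1951 0.201  0.2204]
scene 0.13 157 [0.1985 0.2091 0.2221]
scene 0.14 87 [0.2048 0.218  0.2277]
```

It is tipping without sliding, so I keep pushing.

```bash
python3 -m pendant '[{"linear":[0,0.5,0],"spin":0,"gripper":5},{"linear":[0,0.5,0],"spin":0,"gripper":5},{"linear":[0,0.4,0],"spin":0,"gripper":5},{"linear":[0,0,0],"spin":0,"gripper":5},{"linear":[0,0,0],"spin":0,"gripper":5},{"linear":[0,0,5],"spin":0,"gripper":3},{"linear":[0,0,3],"spin":0,"gripper":3}]'
python3 - <<'E'
from h import *
for n in ["side","scene"]:
  W=cloud(cap(n)).reshape(-1,3)
  m=(W[:,0]>.40)&(W[:,0]<.62)&(W[:,1]>.1)&(W[:,1]<.36)&(W[:,2]>.125)&(W[:,2]<.14)
  P=W[m];print(n,len(P),cv2.minAreaRect((P[:,:2]*1000).astype(np.float32)),np.median(P[:,2]))
  m=(W[:,0]>.45)&(W[:,0]<.58)&(W[:,1]>.1)&(W[:,1]<.36)&(W[:,2]>.145)&(W[:,2]<.18);print("above",m.sum())
E
```

```text
t: 5.55
position: [0.5141, 0.2176, 0.2483]
eef_rot: [0.69, 0.724, 0.0, 0.0]
ft_force: [1.7, 0.7, 1.5]
gripper_width: 0.03
grasp_force: 0.0
side 371 ((512.7506103515625, 259.454345703125), (120.96996307373047, 75.21701049804688), 3.300459146499634) 0.1319515779735484
above 0
scene 518 ((512.5857543945312, 261.7370910644531), (121.64191436767578, 78.91574096679688), 2.3038113117218018) 0.1327220316061759
above 0
```

Now it lies flat, about 43 mm too far in +y. I go behind it and push it back.

```bash
python3 -m pendant '[{"linear":[0,3.5,0],"spin":0,"gripper":5},{"linear":[0,3.5,0],"spin":0,"gripper":5},{"linear":[0,3.3,0],"spin":0,"gripper":5},{"linear":[0,0,-4],"spin":0,"gripper":5},{"linear":[0,0,-4],"spin":0,"gripper":5},{"linear":[0,0,-3.5],"spin":0,"gripper":5},{"linear":[0,0,-0.5],"spin":0,"gripper":5},{"linear":[0,-0.8,0],"spin":0,"gripper":5},{"linear":[0,-0.8,0],"spin":0,"gripper":5},{"linear":[0,-0.8,0],"spin":0,"gripper":5},{"linear":[0,-0.8,0],"spin":0,"gripper":5},{"linear":[0,-0.8,0],"spin":0,"gripper":5},{"linear":[0,-0.8,0],"spin":0,"gripper":5},{"linear":[0,-0.5,0],"spin":0,"gripper":5},{"linear":[0,0,0],"spin":0,"gripper":5}]'
cat > m.py <<'E'
from h import *
for n in ["side","scene"]:
  W=cloud(cap(n)).reshape(-1,3)
  m=(W[:,0]>.40)&(W[:,0]<.62)&(W[:,1]>.1)&(W[:,1]<.36)&(W[:,2]>.127)&(W[:,2]<.139)
  P=W[m];print(n,len(P),cv2.minAreaRect((P[:,:2]*1000).astype(np.float32)),P[:,1].min())
E
python3 m.py
```

```text
t: 7.15
position: [0.5138, 0.2666, 0.1262]
eef_rot: [0.69, 0.724, -0.0, 0.0]
ft_force: [0.1, 0.2, -0.2]
gripper_width: 0.0502
grasp_force: 0.0
side 385 ((511.5621643066406, 229.98239135742188), (120.65827941894531, 98.04339599609375), 2.1464059352874756) 0.17985557303445632
scene 530 ((511.64306640625, 227.75033569335938), (121.9317855834961, 93.54781341552734), 1.3505281209945679) 0.1804625217737963
```

```bash
python3 -m pendant '[{"linear":[0,-0.3,0],"spin":0,"gripper":5},{"linear":[0,0,0],"spin":0,"gripper":5},{"linear":[0,1,0],"spin":0,"gripper":5},{"linear":[0,0,5],"spin":0,"gripper":5},{"linear":[0,-2,5],"spin":0,"gripper":5},{"linear":[0,-4,3],"spin":0,"gripper":3},{"linear":[0,-4,3],"spin":0,"gripper":3},{"linear":[0,-4,3],"spin":0,"gripper":3},{"linear":[0,-4,0],"spin":0,"gripper":3},{"linear":[0,0,0],"spin":0,"gripper":3}]'
cat > m2.py <<'E'
from h import *
def rc(P): return [np.round(x,1) for x in cv2.minAreaRect((P[:,:2]*1000).astype(np.float32))]
for n in ["side","scene","wrist"]:
  p=cap(n);W=cloud(p).reshape(-1,3)
  b=(W[:,0]>.38)&(W[:,0]<.66)&(W[:,1]>.08)&(W[:,1]<.34)
  m=b&(W[:,2]>.127)&(W[:,2]<.139);pl=b&(W[:,2]>.098)&(W[:,2]<.112)
  print(n,m.sum(),rc(W[m]),"plate",pl.sum(),rc(W[pl]))
  if n=="wrist": save(p["image"],"w1.png")
E
python3 m2.py
```

```text
t: 8.25
position: [0.5147, 0.0927, 0.3144]
eef_rot: [0.692, 0.722, 0.0, 0.002]
ft_force: [-0.6, 1.2, -0.5]
gripper_width: 0.0301
grasp_force: 0.0
side 364 [array([512.2, 218.5]), array([120.4,  76.4]), np.float64(3.2)] plate 1526 [array([522.8, 216.4]), array([209.4, 200.1]), np.float64(87.7)]
scene 493 [array([511.6, 217.9]), array([121.6,  75.9]), np.float64(3.4)] plate 2225 [array([521.9, 215.5]), array([209.1, 202.9]), np.float64(87.8)]
wrist 6919 [array([510.2, 216.8]), array([120.4,  67.4]), np.float64(2.8)] plate 18524 [array([519.9, 190.9]), array([151.2, 200.9]), np.float64(87.9)]
```

View pics/w1.png

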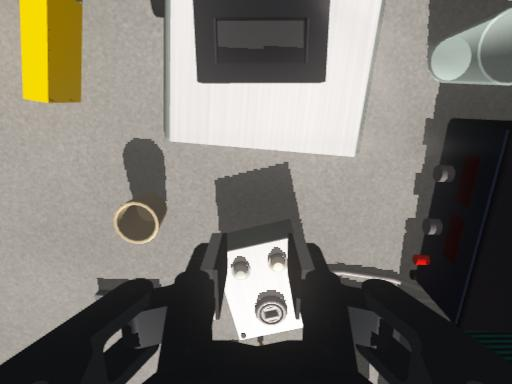

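The wrist view shows the mould flat with its cavity up, 10 mm from the plate middle, which is within tolerance. The key switch is visible at (271,313), with its slot roughly horizontal.

Next I go to the key stand, passing over the lock. Tool x stays at about 93°; the key needs it at 171° or -9°.

Run:
```python
from h import *
p=cap("wrist");W=cloud(p);im=p["image"]
print("TCPpix check", readout.observe()["qpos"])
g=W[290:335,245:300];z=g[...,2]
for r in eyes.regions_of(p,"lock_mouth")[:2]: print(r["conf"],r["rect"],np.nanmean(W[r["pixels"]],0))
gray=cv2.cvtColor(im,cv2.COLOR_RGB2GRAY)
sub=gray[296:332,252:292]; 
# top panel rectangle angle
m=(abs(W[...,2]-.07)<.004)&(W[...,1]<.02)&(W[...,1]>-.2)&(W[...,0]>.45)&(W[...,0]<.63)
P=W[m];print([np.round(x,1) for x in cv2.minAreaRect((P[:,:2]*1000).astype(np.float32))])
d=(gray<60)&(np.abs(W[...,0]-.542)<.016)&(np.abs(W[...,1]+.113)<.016)
v,u=np.nonzero(d);print(len(u),u.mean(),v.mean());
K=np.array(p["K"]);
ray=np.stack([(u-K[0,2])/K[0,0],-(v-K[1,2])/K[1,1],-np.ones(len(u))],-1)@p["T"][:3,:3].T
o=p["T"][:3,3];Q=o+ray*((.08-o[2])/ray[:,2])[:,None];c=Q.mean(0);e=np.linalg.svd(Q[:,:2]-c[:2])[2][0];print(c,np.degrees(np.arctan2(e[1],e[0])))
save(im[290:335,240:300],"lk.png",10)
```

```text
TCPpix check [ 3.57295137e-02 -6.37467909e-02  1.69770678e+00  5.69289098e-04
  1.50873738e+00 -1.29931776e-02]
0.62 [262.5, 305.6, 281.1, 321.9] [ 0.54080051 -0.11168487  0.07901708]
[array([525.6, -86.1]), array([ 96.5, 146. ]), np.float64(13.7)]
0 nan nan
[nan nan nan] 0.0<stdin>:12: RuntimeWarning: Mean of empty slice.
  ret = ret.dtype.type(ret / rcount)
<stdin>:15: RuntimeWarning: Mean of empty slice.
  ret = um.true_divide(
```

View pics/lk.png

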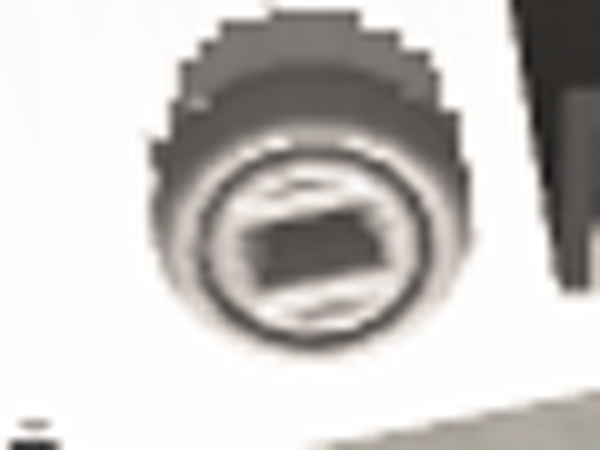

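Run:
```python
from h import *
p=cap("wrist");M=np.array(p["tool_from_camera"]);print(M.round(3),np.array(p["K"]).round(1).tolist())
# tool point of lens axis at 0.25 m
print((M@[0,0,-.25,1]).round(3))
o=p["T"][:3,3];K=np.array(p["K"]);r=p["T"][:3,:3]@[(271.5-K[0,2])/K[0,0],-(314.7-K[1,2])/K[1,1],-1];print(o+r*(.08-o[2])/r[2])
```

```text
[[ 0.001  0.958  0.285  0.072]
 [ 1.    -0.001 -0.    -0.001]
 [ 0.     0.285 -0.958 -0.132]
 [ 0.     0.     0.     1.   ]] [[315.1, 0.0, 257.0], [0.0, 315.1, 191.3], [0.0, 0.0, 1.0]]
[ 0.001 -0.001  0.107  1.   ]
[ 0.54238108 -0.11298617  0.08      ]
```

```bash
python3 -m pendant '[{"linear":[-0.1,-3.1,0],"spin":5.6,"gripper":4},{"linear":[-0.1,-3.1,0],"spin":5.6,"gripper":4},{"linear":[-0.1,-3.1,0],"spin":5.6,"gripper":4},{"linear":[-0.1,-3.1,0],"spin":5.6,"gripper":4},{"linear":[-0.1,-3.1,0],"spin":5.6,"gripper":4},{"linear":[-0.1,-3.1,0],"spin":5.6,"gripper":4},{"linear":[-0.1,-3.1,0],"spin":5.6,"gripper":4},{"linear":[-0.1,-3.1,0],"spin":5.6,"gripper":4},{"linear":[-0.1,-3.1,0],"spin":5.6,"gripper":4},{"linear":[-0.1,-3.1,0],"spin":5.6,"gripper":4},{"linear":[-0.1,-3.1,-2],"spin":5.6,"gripper":4},{"linear":[-0.1,-3.1,-3.8],"spin":5.6,"gripper":4},{"linear":[-0.1,-3.1,-3.8],"spin":5.6,"gripper":4},{"linear":[-0.1,-3.1,-3.8],"spin":5.6,"gripper":4},{"linear":[0,0,0],"spin":0,"gripper":4}]'
python3 - <<'E'
from h import *
s=readout.observe();M=R.from_quat(s["eef_rot"]).as_matrix();print("tool x deg",np.degrees(np.arctan2(M[1,0],M[0,0])),s["qpos"])
p=cap("wrist");W=cloud(p);im=p["image"];save(im,"w2.png")
F=W.reshape(-1,3)
m=(F[:,0]>.37)&(F[:,0]<.58)&(F[:,1]>-.40)&(F[:,1]<-.28)&(abs(F[:,2]-.04)<.004)
print("stand",[np.round(x,1) for x in cv2.minAreaRect((F[m][:,:2]*1000).astype(np.float32))])
for x0,x1 in [(.47,.53),(.40,.46)]:
  m=(F[:,0]>x0)&(F[:,0]<x1)&(F[:,1]>-.38)&(F[:,1]<-.30)&(F[:,2]>.074)&(F[:,2]<.1)
  print(m.sum(),[np.round(x,1) for x in cv2.minAreaRect((F[m][:,:2]*1000).astype(np.float32))],F[m][:,2].max())
E
```

```text
t: 10.05
position: [0.4966, -0.3374, 0.1706]
eef_rot: [0.077, 0.997, 0.003, -0.005]
ft_force: [-0.1, 0.4, -0.7]
gripper_width: 0.0399
grasp_force: 0.0
tool x deg 171.20017031023482 [-7.27523828e-01  2.30668827e-01  1.65273027e+00 -9.56781879e-04
  1.27016244e+00 -2.14441513e+00]
stand [array([ 468. , -335.2]), array([ 56.2, 150.6]), np.float64(81.2)]
612 [array([ 496.3, -339.8]), array([ 9.7, 33.7]), np.float64(81.2)] 0.0913209276441348
807 [array([ 428.2, -329.2]), array([10.2, 35.2]), np.float64(81.5)] 0.08684485556844851
```

View pics/w2.png

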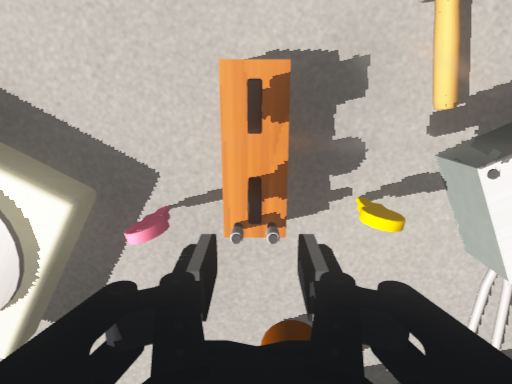

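Wrist view: the square-headed key is at (255,105) and the round one (z max 91 mm, taller than the square one's 87 mm) at (255,200), next to the punches at (236,233) and (272,233). Pink (148,227) and yellow (382,215) are look-alikes. I take the round one.

```bash
python3 -m pendant '[{"linear":[0,-0.24,-3.5],"spin":0,"gripper":4},{"linear":[0,0,-3.5],"spin":0,"gripper":4},{"linear":[0,0,-3],"spin":0,"gripper":4},{"linear":[0,0,-0.6],"spin":0,"gripper":4},{"linear":[0,0,0],"spin":0,"gripper":0.5},{"linear":[0,0,0],"spin":0,"gripper":0.5},{"linear":[0,0,0],"spin":0,"gripper":0.5},{"linear":[0,0,0],"spin":0,"gripper":0.5},{"linear":[0,0,0],"spin":0,"gripper":0.5},{"linear":[0,0,0],"spin":0,"gripper":0.5}]' 50
```

```text
t: 11.1
position: [0.5014, -0.3413, 0.0754]
eef_rot: [0.077, 0.997, -0.001, 0.002]
ft_force: [1.0, 1.4, 7.0]
gripper_width: 0.0091
grasp_force: 54.2
```

```bash
python3 -m pendant '[{"linear":[0,0,1],"spin":0,"gripper":0.5},{"linear":[0,0,2],"spin":0,"gripper":0.5},{"linear":[0,0,3],"spin":0,"gripper":0.5},{"linear":[0,0,4],"spin":0,"gripper":0.5},{"linear":[0,0,0],"spin":0,"gripper":0.5}]'
cat > k.py <<'E'
from h import *
s=readout.observe();M=R.from_quat(s["eef_rot"]).as_matrix();print("tool x deg",np.degrees(np.arctan2(M[1,0],M[0,0])),s["position"],s["qpos"][5])
T=np.eye(4);T[:3,:3]=M;T[:3,3]=s["position"];Ti=np.linalg.inv(T)
for n in ["side","scene","wrist"]:
  p=cap(n);W=cloud(p).reshape(-1,3);L=W@Ti[:3,:3].T+Ti[:3,3]
  save(p["image"],"k_"+n+".png")
  m=(abs(L[:,0])<.04)&(abs(L[:,1])<.012)&(L[:,2]>.014)&(L[:,2]<.075)
  Q=L[m];print(n,len(Q))
  for a in np.arange(.015,.075,.006):
    q=Q[abs(Q[:,2]-a)<.003]
    if len(q)>2: print(a.round(3),len(q),"x",q[:,0].min().round(4),q[:,0].max().round(4),"y",q[:,1].mean().round(4))
E
python3 k.py
```

```text
t: 11.6
position: [0.5026, -0.3431, 0.1806]
eef_rot: [0.077, 0.997, -0.004, 0.004]
ft_force: [0.5, 0.1, 0.4]
gripper_width: 0.009
grasp_force: 53.2
tool x deg 171.14031138206235 [ 0.50261173 -0.34308614  0.18056461] -2.1443239653392627
side 80
0.021 11 x -0.0071 0.0131 y -0.0044
0.027 20 x -0.0073 0.0131 y -0.0039
0.033 13 x -0.0076 0.013 y -0.004
0.039 7 x -0.0018 0.0087 y -0.0023
0.045 11 x -0.002 0.0085 y -0.0015
0.051 12 x -0.0022 0.0082 y -0.0018
0.057 4 x -0.0002 0.006 y -0.0013
scene 17
0.033 5 x -0.0058 0.0003 y -0.0004
0.051 4 x -0.001 0.0078 y 0.0007
wrist 114
0.033 57 x 0.0177 0.0185 y 0.001
0.039 36 x 0.0176 0.0184 y 0.0011
0.057 17 x 0.0127 0.0137 y 0.0011
```

```bash
python3 -m pendant '[{"linear":[0,0,0],"spin":0,"gripper":0.5},{"linear":[0,0,0],"spin":0,"gripper":0.5},{"linear":[0,0,0],"spin":0,"gripper":0.5}]'; python3 k.py
```

```text
t: 12.05
position: [0.4992, -0.3399, 0.1715]
eef_rot: [0.077, 0.997, 0.001, -0.001]
ft_force: [1.2, 1.0, -0.9]
gripper_width: 0.0085
grasp_force: 53.2
tool x deg 171.14201098842815 [ 0.49923779 -0.33986985  0.17147488] -2.144382379162004
side 77
0.015 3 x 0.0108 0.015 y -0.0045
0.021 7 x 0.0045 0.0128 y -0.0045
0.027 18 x -0.0059 0.0143 y -0.0038
0.033 21 x -0.0064 0.0142 y -0.0035
0.039 4 x 0.0017 0.0141 y -0.0017
0.045 8 x -0.0028 0.0078 y -0.0016
0.051 11 x -0.0009 0.0093 y -0.0012
0.057 5 x 0.0011 0.0094 y -0.0011
scene 19
0.027 4 x -0.0072 -0.0016 y -0.0012
0.033 3 x -0.0065 -0.0045 y 0.0011
0.045 3 x -0.0016 0.0054 y -0.0006
0.051 6 x -0.0017 0.0105 y -0.0003
wrist 114
0.027 59 x 0.0143 0.0157 y -0.0008
0.033 35 x 0.0145 0.0155 y -0.0011
0.051 17 x 0.0098 0.0105 y -0.001
```

View pics/k_wrist.png

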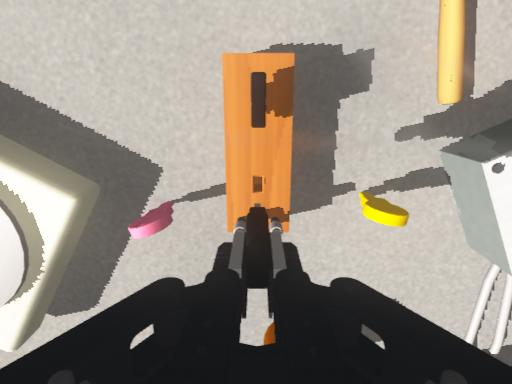

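```bash
python3 -m pendant '[{"linear":[0.58,2.86,0],"spin":3.15,"gripper":0.5},{"linear":[0.58,2.86,0],"spin":3.15,"gripper":0.5},{"linear":[0.58,2.86,0],"spin":3.15,"gripper":0.5},{"linear":[0.58,2.86,0],"spin":3.15,"gripper":0.5},{"linear":[0.58,2.86,0],"spin":3.15,"gripper":0.5},{"linear":[0.58,2.86,0],"spin":3.15,"gripper":0.5},{"linear":[0.58,2.86,0],"spin":3.15,"gripper":0.5},{"linear":[0.58,2.86,0],"spin":3.15,"gripper":0.5},{"linear":[0,0,0],"spin":0,"gripper":0.5},{"linear":[0,0,0],"spin":0,"gripper":0.5},{"linear":[0,0,0],"spin":0,"gripper":0.5},{"linear":[0,0,0],"spin":0,"gripper":0.5},{"linear":[0,0,0],"spin":0,"gripper":0.5}]'; python3 k.py; python3 -c "
from h import *
for i in range(2): print(cap('side') and readout.observe()['position'].__repr__())
a=cv2.imread('pics/k_wrist.png')[100:290,150:370];b=cv2.imread('pics/k_side.png')[190:270,230:310]
cv2.imwrite('pics/both.png',np.hstack([cv2.resize(a,(440,380),interpolation=2),cv2.resize(b,(360,380),interpolation=2)]))"
```

```text
t: 13.5
position: [0.5461, -0.1124, 0.1727]
eef_rot: [-0.141, 0.99, -0.0, -0.0]
ft_force: [-0.3, -0.3, -0.2]
gripper_width: 0.0086
grasp_force: 53.2
tool x deg -163.7418825632561 [ 0.54606104 -0.11242136  0.17269547] -2.198942642864697
side 69
0.015 5 x 0.0077 0.0166 y -0.0048
0.021 12 x -0.0058 0.016 y -0.0046
0.027 16 x -0.0078 0.015 y -0.0042
0.033 10 x -0.0042 0.0134 y -0.0034
0.039 5 x -0.001 0.0084 y -0.0019
0.045 9 x -0.001 0.0088 y -0.0016
0.051 7 x -0.0009 0.0087 y -0.0002
0.057 5 x 0.0013 0.0093 y -0.0009
scene 40
0.027 11 x -0.0061 0.014 y -0.0027
0.033 9 x -0.0076 0.0118 y -0.0013
0.039 4 x 0.0008 0.0147 y -0.0011
0.045 6 x -0.0016 0.0099 y -0.0003
0.051 3 x 0.0018 0.0077 y 0.0008
0.057 4 x -0.0004 0.0074 y 0.0012
wrist 113
0.027 54 x 0.0149 0.0158 y 0.0001
0.033 40 x 0.0146 0.0158 y -0.0002
0.051 16 x 0.01 0.0108 y 0.0
0.057 3 x 0.01 0.0107 y 0.0003
array([ 0.54615747, -0.11190978,  0.17273434])
array([ 0.54612604, -0.11180478,  0.17269419])
```

View pics/both.png

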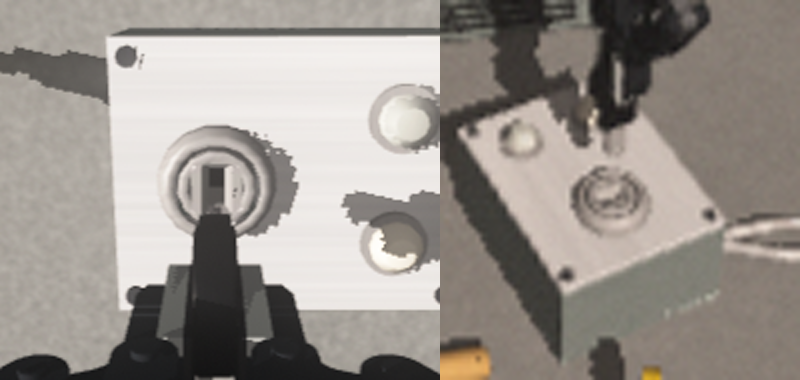

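Left (wrist crop): the slot at (216,185) lines up with the held key at (215,270), and they are parallel. Right: the key hovers above the switch. I check the bezel centre in the tool frame.

Run:
```python
from h import *
s=readout.observe();p=cap("wrist");W=cloud(p);im=p["image"]
M=R.from_quat(s["eef_rot"]).as_matrix();t=np.array(s["position"])
gray=cv2.cvtColor(im,cv2.COLOR_RGB2GRAY)
K=np.array(p["K"]);o=p["T"][:3,3]
def ray(u,v,z):
    r=p["T"][:3,:3]@[(u-K[0,2])/K[0,0],-(v-K[1,2])/K[1,1],-1];return o+r*(z-o[2])/r[2]
# lateral rows
for v in range(178,208,3): print(v,gray[v,246:272].tolist())
for u in (257,258): print(u,gray[170:215,u].tolist())
for uv in [(258,183),(258,193)]: 
    w=ray(*uv,.08);print(uv,w,M.T@(w-t))
m=(abs(W[...,2]-.080)<.004)&(np.hypot(W[...,0]-.542,W[...,1]+.1125)<.035)
P=W[m];print(len(P),cv2.minEnclosingCircle((P[:,:2]*1000).astype(np.float32)))
```

```text
178 [141, 168, 187, 206, 209, 206, 201, 196, 191, 186, 184, 184, 185, 184, 183, 184, 186, 186, 185, 176, 153, 125, 103, 92, 90, 101]
181 [200, 194, 188, 183, 176, 166, 160, 159, 159, 160, 159, 159, 160, 159, 159, 160, 159, 160, 176, 190, 188, 185, 182, 180, 175, 142]
184 [188, 188, 188, 176, 132, 94, 93, 86, 71, 63, 62, 62, 62, 63, 62, 127, 199, 222, 221, 209, 193, 187, 188, 191, 200, 191]
187 [189, 189, 189, 176, 132, 93, 92, 84, 70, 62, 61, 61, 61, 62, 62, 107, 191, 222, 221, 210, 194, 188, 189, 189, 194, 198]
190 [189, 188, 188, 177, 132, 93, 92, 84, 70, 61, 60, 60, 61, 60, 60, 154, 214, 222, 221, 204, 187, 188, 188, 189, 159, 179]
193 [188, 188, 189, 175, 132, 92, 91, 88, 83, 80, 79, 80, 80, 79, 80, 155, 212, 222, 221, 206, 181, 182, 188, 188, 153, 174]
196 [188, 188, 188, 175, 131, 91, 91, 88, 87, 87, 86, 87, 86, 86, 87, 125, 195, 222, 220, 204, 158, 160, 188, 187, 160, 180]
199 [188, 188, 188, 176, 131, 91, 91, 88, 86, 86, 86, 86, 86, 86, 86, 126, 196, 222, 221, 205, 187, 187, 188, 187, 199, 210]
202 [188, 188, 188, 175, 131, 90, 89, 91, 92, 93, 98, 123, 139, 139, 142, 167, 202, 220, 221, 205, 187, 187, 188, 188, 199, 199]
205 [216, 207, 188, 174, 131, 94, 100, 126, 122, 101, 95, 87, 84, 85, 114, 148, 157, 164, 196, 201, 188, 190, 188, 186, 179, 162]
257 [189, 185, 170, 110, 108, 121, 173, 192, 184, 180, 173, 159, 117, 107, 62, 62, 62, 61, 61, 61, 60, 60, 64, 80, 87, 86, 87, 86, 86, 86, 88, 100, 123, 123, 99, 87, 88, 60, 55, 55, 55, 54, 53, 52, 53]
258 [188, 185, 170, 109, 100, 118, 170, 193, 185, 181, 173, 160, 116, 107, 62, 62, 61, 61, 61, 60, 61, 61, 63, 80, 87, 87, 86, 86, 86, 86, 89, 111, 139, 122, 99, 84, 79, 60, 56, 55, 55, 54, 53, 53, 53]
(258, 183) [ 0.53311068 -0.11473124  0.08      ] [0.01330837 0.00084636 0.09269491]
(258, 193) [ 0.54052229 -0.11254869  0.08      ] [0.00558209 0.00085895 0.0926945 ]
1935 ((540.9401245117188, -113.38912963867188), 22.621646881103516)
```

```bash
python3 -m pendant '[{"linear":[0,0,-1.5],"spin":0,"gripper":0.5},{"linear":[0,0,-1.3],"spin":0,"gripper":0.5},{"linear":[0,0,-0.4],"spin":0,"gripper":0.5},{"linear":[0,0,-0.4],"spin":0,"gripper":0.5},{"linear":[0,0,-0.4],"spin":0,"gripper":0.5},{"linear":[0,0,0],"spin":0,"gripper":0.5},{"linear":[0,0,0],"spin":0,"gripper":0.5}]'
```

```text
t: 14.5
position: [0.5464, -0.1116, 0.1329]
eef_rot: [-0.142, 0.99, -0.0, 0.0]
ft_force: [0.2, 0.1, -0.3]
gripper_width: 0.0092
grasp_force: 53.2
```

```bash
python3 -m pendant '[{"linear":[0,0,-0.4],"spin":0,"gripper":0.5},{"linear":[0,0,-0.4],"spin":0,"gripper":0.5},{"linear":[0,0,-0.4],"spin":0,"gripper":0.5},{"linear":[0,0,-0.3],"spin":0,"gripper":0.5},{"linear":[0,0,0],"spin":0,"gripper":0.5},{"linear":[0,0,0],"spin":0,"gripper":0.5}]'
```

```text
t: 15.1
position: [0.5461, -0.1115, 0.1176]
eef_rot: [-0.142, 0.99, 0.0, -0.0]
ft_force: [0.4, -0.1, -0.4]
gripper_width: 0.0088
grasp_force: 53.2
```

```bash
python3 -m pendant '[{"linear":[0,0,-0.15],"spin":0,"gripper":0.5},{"linear":[0,0,-0.15],"spin":0,"gripper":0.5},{"linear":[0,0,0],"spin":0,"gripper":0.5},{"linear":[0,0,0],"spin":0,"gripper":0.5}]'
```

```text
t: 15.5
position: [0.5465, -0.1116, 0.1153]
eef_rot: [-0.142, 0.99, -0.0, 0.0]
ft_force: [-1.6, 0.5, 3.2]
gripper_width: 0.009
grasp_force: 53.9
```

```bash
python3 -m pendant '[{"linear":[0.012,-0.055,0],"spin":-7.2,"gripper":0.5},{"linear":[0.005,-0.056,0],"spin":-7.2,"gripper":0.5},{"linear":[-0.002,-0.057,0],"spin":-7.2,"gripper":0.5},{"linear":[-0.009,-0.056,0],"spin":-7.2,"gripper":0.5},{"linear":[-0.016,-0.054,0],"spin":-7.2,"gripper":0.5},{"linear":[0,0,0],"spin":0,"gripper":0.5}]'
```

```text
t: 16.1
position: [0.5467, -0.114, 0.1153]
eef_rot: [0.171, 0.985, 0.0, 0.001]
ft_force: [-0.0, 2.4, 4.1]
gripper_width: 0.0092
grasp_force: 53.9
```

```bash
python3 -m pendant '[{"linear":[-0.022,-0.052,0],"spin":-7.2,"gripper":0.5},{"linear":[-0.029,-0.049,0],"spin":-7.2,"gripper":0.5},{"linear":[-0.035,-0.045,0],"spin":-7.2,"gripper":0.5},{"linear":[-0.04,-0.04,0],"spin":-7.2,"gripper":0.5},{"linear":[-0.045,-0.035,0],"spin":-7.2,"gripper":0.5},{"linear":[0,0,0],"spin":0,"gripper":0.5},{"linear":[0,0,0],"spin":0,"gripper":0.5}]'; python3 -c "
from h import *
s=readout.observe();M=R.from_quat(s['eef_rot']).as_matrix();print(np.degrees(np.arctan2(M[1,0],M[0,0])),s['moment'])"
```

```text
t: 16.8
position: [0.5451, -0.1162, 0.1153]
eef_rot: [0.464, 0.886, 0.0, 0.001]
ft_force: [0.9, 3.0, 5.6]
gripper_width: 0.009
grasp_force: 54.0
124.65853087638855 [ 0.69862991 -0.20182644 -0.04996504]
```

```bash
python3 -m pendant '[{"linear":[-0.025,-0.015,0],"spin":-3,"gripper":0.5},{"linear":[-0.025,-0.015,0],"spin":-3,"gripper":0.5},{"linear":[0,0,0],"spin":0,"gripper":0.5},{"linear":[0,0,0],"spin":0,"gripper":0.5}]'; python3 -c "
from h import *
s=readout.observe();M=R.from_quat(s['eef_rot']).as_matrix();print(np.degrees(np.arctan2(M[1,0],M[0,0])),s['moment'])"
```

```text
t: 17.2
position: [0.5448, -0.1166, 0.1153]
eef_rot: [0.51, 0.86, 0.001, 0.001]
ft_force: [2.7, 3.2, 5.0]
gripper_width: 0.0089
grasp_force: 54.0
118.61230180963922 [ 0.81468861 -0.60954455  0.1439912 ]
```

The z moment rose, so the core is at its stop. I release and retract.

```bash
python3 -m pendant '[{"linear":[0,0,0],"spin":0,"gripper":1.5},{"linear":[0,0,0],"spin":0,"gripper":4},{"linear":[0,0,0],"spin":0,"gripper":4},{"linear":[0,0,0],"spin":0,"gripper":4},{"linear":[0,0,2],"spin":0,"gripper":4},{"linear":[0,0,4],"spin":0,"gripper":4},{"linear":[0,0,4],"spin":0,"gripper":4},{"linear":[0,0,3],"spin":0,"gripper":4},{"linear":[0,0,0],"spin":0,"gripper":4},{"linear":[0,0,0],"spin":0,"gripper":4},{"linear":[0,0,0],"spin":0,"gripper":4}]'; python3 m2.py
python3 - <<'E'
from h import *
for n in ["side","scene","wrist"]:
  p=cap(n);W=cloud(p).reshape(-1,3)
  m=(np.hypot(W[:,0]-.542,W[:,1]+.1125)<.03)&(W[:,2]>.1)&(W[:,2]<.15)
  print(n,m.sum(),W[m].max(0),[np.round(x,1) for x in cv2.minAreaRect((W[m][:,:2]*1000).astype(np.float32))])
  if n=="side": a=p["image"][120:280,190:320]
save(np.hstack([cv2.resize(a,(312,384)),p["image"][:,128:]]),"fin.png")
E
```

```text
t: 18.3
position: [0.543, -0.1166, 0.2431]
eef_rot: [0.512, 0.859, -0.0, -0.001]
ft_force: [-0.1, 0.1, 0.3]
gripper_width: 0.0407
grasp_force: 0.0
side 368 [array([512.3, 218.1]), array([120.4,  77.7]), np.float64(2.8)] plate 909 [array([521.8, 215.5]), array([205.9, 198.7]), np.float64(88.1)]
scene 502 [array([511.8, 219.1]), array([122.4,  77.1]), np.float64(1.0)] plate 2236 [array([522.1, 216.6]), array([205.6, 202.4]), np.float64(88.0)]
wrist 0 [array([0., 0.]), array([0., 0.]), np.float64(0.0)] plate 0 [array([0., 0.]), array([0., 0.]), np.float64(0.0)]
side 109 [ 0.55647624 -0.10186157  0.12955138] [array([ 543.9, -114.5]), array([12. , 33.7]), np.float64(34.9)]
scene 47 [ 0.55508988 -0.10312537  0.13198997] [array([ 545.2, -116.3]), array([ 8.6, 29. ]), np.float64(30.7)]
wrist 506 [ 0.55415601 -0.09715264  0.13104869] [array([ 541., -113.]), array([10.5, 33.9]), np.float64(35.4)]
```

View pics/fin.png

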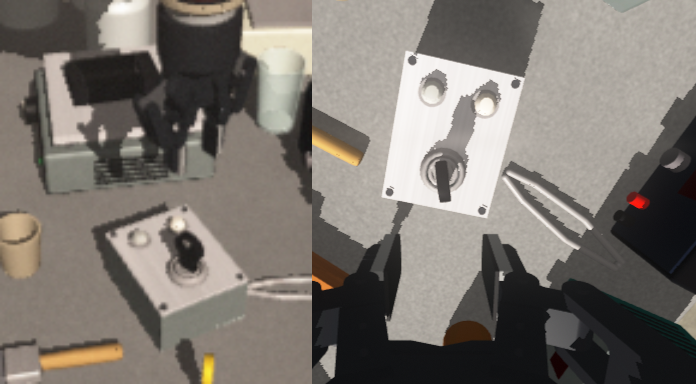

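The final view shows the key upright and fully in the switch at (443,175). It is turned about 71°, which puts the core at its stop. The mould lies flat on the plate, and the robot is clear of everything.

```bash
python3 -c "
from cell import order
print(order.job_done())"
```

```text
the job is handed in; nothing more can be done
None
```

The job is handed in: the mould lies flat, cavity up, about 10 mm from the plate's middle (limit 18 mm), and the round-headed key is fully in the switch and turned clockwise to its stop; no verdict came back.

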